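Pack the full tin

TASK

Two look-alike rectangular lidded tins stand on the packing bench; one is full of batteries and the other nearly empty. Lift the tin on the robot's left a good hand's breadth off the bench to feel its weight and set it down again, then lift the one on the robot's right in the same way. Stand the heavier tin upright on the free floor of the half-packed open carton and leave the lighter one standing upright on the bench; set the tins down, do not drop them or tip them over.

Things in the scene. Friction and masses are not known exactly. Their poses are not given: they have to be found in the camera images.
- tin_left: closed tin of bare steel with pressed-on lid, 56 mm (its x) by 90 mm (y), 84 mm tall; stiff, safe to grip firmly across the 56 mm. Origin: centre of its underside, z up. Both tins look the same: the full one weighs 0.5 to 0.65 kg, the other 0.2 kg; either may be full. This is the one that starts on the robot's left (larger y).
- tin_right: closed tin of bare steel with pressed-on lid, 56 mm (its x) by 90 mm (y), 84 mm tall; stiff, safe to grip firmly across the 56 mm. Origin: centre of its underside, z up. Both tins look the same: the full one weighs 0.5 to 0.65 kg, the other 0.2 kg; either may be full. This is the one that starts on the robot's right (smaller y), between the other tin and the carton.
- carton: low open cardboard carton, fixed, 280 mm (its x) by 220 mm (y), walls 60 mm high and 5 mm thick, floor 5 mm thick, flaps folded down outside. Three packed boxes up to 50 mm high fill its +x end; the other 195 (x) by 210 (y) mm of floor is free. Origin: on the bench below the middle of that free floor; outer faces at x -100 and +180, y +-110, packed boxes from x +100. z up.
There are look-alikes about, which are no part of the job. Leave any orange or purple look-alike of the tin_right alone.

How it is judged:
On the way, in this order (a step that is already met when the one before it is completed fails the run):
1. the left tin is lifted more than 40 mm clear of the bench (height (world z) of tin_left above 0.04 m), for 0.2 s.
2. the left tin is set down again (underside within 20 mm of the bench) and the right tin is lifted more than 40 mm clear (height (world z) of tin_right above 0.04 m and height (world z) of tin_left below 0.02 m), for 0.2 s.
At the end, for the whole second after the job is handed in: The heavier tin stands on the carton's free floor (origin over it, under 20 mm above the bench, tilt under 10 degrees, pressing on the carton with over 3.3 N as only the full tin does); the lighter stands on the bench outside, tilt under 10 degrees; both released and at rest (((x of tin_left in the frame of carton between -0.095 and 0.1 m and y of tin_left in the frame of carton between -0.105 and 0.105 m and height (world z) of tin_left below 0.02 m and contact force between tin_left and carton above 3.3 N and angle between each of tin_left, tin_right's own z axis and vertical below 0.17 rad and linear speed of each of tin_left, tin_right below 0.02 m/s and contact force between each of tin_left, tin_right and the fingers below 0.1 N and height (world z) of tin_right below 0.012 m and contact force between tin_right and carton below 1.2 N and not (x of tin_right in the frame of carton between -0.1 and 0.18 m and y of tin_right in the frame of carton between -0.11 and 0.11 m)) or (x of tin_right in the frame of carton between -0.095 and 0.1 m and y of tin_right in the frame of carton between -0.105 and 0.105 m and height (world z) of tin_right below 0.02 m and contact force between tin_right and carton above 3.3 N and angle between each of tin_right, tin_left's own z axis and vertical below 0.17 rad and linear speed of each of tin_right, tin_left below 0.02 m/s and contact force between each of tin_right, tin_left and the fingers below 0.1 N and height (world z) of tin_left below 0.012 m and contact force between tin_left and carton below 1.2 N and not (x of tin_left in the frame of carton between -0.1 and 0.18 m and y of tin_left in the frame of carton between -0.11 and 0.11 m)))); the robot touches nothing.
It fails at once if a tin is tipped by more than 40 degrees (angle between any of tin_left, tin_right's own z axis and vertical above 0.7 rad).
It fails at once if a tin is dropped (falls free of the fingers at more than 0.75 m/s, about 30 mm) ((linear speed of tin_left above 0.75 m/s and contact force between tin_left and the fingers below 0.05 N) or (linear speed of tin_right above 0.75 m/s and contact force between tin_right and the fingers below 0.05 N)).
It also fails if it takes over 72 s, if anything falls off the work surface, if the arm or the gripper's body presses on something with over 40 N, if the wrist force passes 120 N, or if a joint passes its speed limit or range.

ROBOT

A 6-joint arm with a two-finger parallel gripper is mounted at the origin on the work surface. World frame = base frame: x ahead of the robot, y to its left, z up, the work surface at z = 0. Lengths are in m, angles in rad, forces in N, time in s.
With the tool pointing down it reaches from about 0.3 to 0.875 m from the base axis. Payload 6.4 kg.
Tool frame: the origin (TCP) lies midway between the tips of the shut fingers; the grasp point (between the pads) lies 19 mm behind it; z points along the fingers, y is the line along which they close (so a half turn about z gives the same grasp; the last joint's range is limited). The gripper opens to 85 mm and grips with 20 to 120 N. Pads are 22 mm wide; open, the fingers measure 114 mm over their backs; the gripper's body (76 mm by 85 mm) begins 54 mm behind the grasp point. The pads swing forward as they close: fully open they stand 13 mm farther back than shut.
Start: joints at [-1.426, 0.181, 1.607, -0, 1.354, -0.206], TCP at [0.198, -0.54, 0.231] pointing down, gripper open.
Joint ranges: [-2.99, 2.99], [-0.89, 2.07], [0.3, 2.58], [-1.14, 4.28], [0, 2.63], [-3.12, 3.12]. Speed limits (rad/s): [2.57, 2.57, 3.01, 3.14, 3.14, 3.14].

INTERFACE

Orientations are given as a unit quaternion [w, x, y, z].
In Python, from bench import sensors, vision, ctrl gives the robot as it stands.
- The arm moves only by the tool carry_out, never from a script. Its argument "deltas" is text: rows parted by semicolons, each of 7 numbers parted by spaces: the shift along the tool's x, y, z in mm, then the turn, a rotation vector about the tool's x, y, z in rad, then the closure, from 0 (fully open) to 1 (shut). In form: tx ty tz ax ay az claw; .... A call has 1 to 12 rows; each row is the pose to reach, as a shift and turn from the pose commanded when the call began, along the tool's axes at that moment; what a row does not reach only later rows make up. A row lasts 1/8 s, in which the tool goes at most 62.5 mm and 10.7 degrees, less where a joint would pass 70% of its speed; a pose out of reach is approached as far as the arm can. A call with a gripper value outside its range is refused whole. The fingers move at their own pace and stop on an object; the grip force is fixed at half the most. Time passes only in rows, so rows that repeat a pose let the fingers close. It gives the time, the measured TCP pose, the force, the opening and the grip force at its end, in the units of the state.
- sensors.get_obs(): the state, without advancing time (a new reading comes with each control period).
- vision.camera(name): name is "scene" or "side" or "wrist"; returns the picture (384x512x3 uint8, blue, green, red); there is no depth.
- vision.camera_model(name): a dict with "K" (3x3 intrinsics, pixels), "extrinsics" (4x4, takes a point from world to camera coordinates); the wrist camera has in their place "hand_eye" (4x4, takes a point from camera to tool coordinates, whose origin is the TCP and whose axes are the flange's). Camera axes: x right, y down, z forward; pixel columns grow to the right and rows downward; lengths in m; the calibration is good to about 2 mm. A picture is of the moment at which its call begins: read the wrist's pose just before it. camera_model takes no time and is no camera call.
- ctrl.hand_in(): hands the job in; it is judged then, once.
The state is a dict: "time_s": time; "q": joint angles; "dq": joint speeds; "joint_efforts": joint torques, N m; "eef_pos": TCP position; "eef_rot": TCP orientation; "wrist_force": force on the tool from outside, world axes, zero at the start; "torque": the same for the moment, N m; "opening": opening from 0.0 (shut) to 1.0 (fully open); "grasp_force": force on a finger pad.
Only numpy, scipy, OpenCV 4.12 (cv2) and the standard library are available. Lean on these libraries where they do the work, as an engineer would, in place of code of your own. Each camera call takes 0.05 s, during which the arm holds its last target. There are 200 camera calls.

## Working session

There is one attempt and no reset: what is moved stays moved. The work goes in short steps, Python scripts to look and compute and a tool call to move; the robot and the scene stay as the last step left them, time stands still between calls to the robot, and variables do not carry over. Pictures are saved under pics/ and viewed, at most 10 in all, crops included, and the job is handed in when it is done.

Besides the shell and the picture viewer there is one more tool, called after ">>>" as a command line: name --argument value ..., lists and objects as JSON in quotes. carry_out: Moves the arm, as the interface text tells. Its arguments: {"type":"object","properties":{"deltas":{"type":"string"}},"required":["deltas"]}

```bash
mkdir -p pics
python3 - <<'E'
from bench import sensors, vision
import cv2, numpy as np
o=sensors.get_obs(); print({k:np.round(v,3) for k,v in o.items()})
a=vision.camera("scene");b=vision.camera("side")
cv2.imwrite("pics/scene.png",a);cv2.imwrite("pics/side.png",b)
for n in("scene","side","wrist"):
    m=vision.camera_model(n);print(n,{k:np.round(v,3).tolist() for k,v in m.items()})
E
```

```text
{'time_s': np.float64(0.0), 'q': array([-1.426,  0.182,  1.608,  0.   ,  1.354, -0.206]), 'dq': array([ 0.001,  0.001, -0.001,  0.   , -0.002,  0.   ]), 'joint_efforts': array([-1.0000e-03, -4.4488e+01, -3.5133e+01, -0.0000e+00,  9.0000e-03,
       -0.0000e+00]), 'eef_pos': array([ 0.198, -0.539,  0.23 ]), 'eef_rot': array([-0.001,  0.985,  0.174,  0.   ]), 'wrist_force': array([ 0.045, -0.251,  0.178]), 'torque': array([-0.042,  0.003, -0.004]), 'grasp_force': np.float64(0.0), 'opening': np.float64(1.005)}
scene {'K': [[405.223, 0.0, 259.437], [0.0, 405.223, 193.189], [0.0, 0.0, 1.0]], 'extrinsics': [[-0.761, 0.648, 0.023, 0.421], [0.424, 0.523, -0.739, -0.212], [-0.491, -0.553, -0.673, 1.538], [0.0, 0.0, 0.0, 1.0]]}
side {'K': [[476.539, 0.0, 254.712], [0.0, 476.539, 182.733], [0.0, 0.0, 1.0]], 'extrinsics': [[-0.888, -0.459, 0.017, 0.485], [-0.288, 0.53, -0.798, 0.19], [0.357, -0.713, -0.603, 1.276], [0.0, 0.0, 0.0, 1.0]]}
wrist {'K': [[284.794, 0.0, 254.957], [0.0, 284.794, 194.97], [0.0, 0.0, 1.0]], 'hand_eye': [[-0.0, -0.96, -0.278, 0.071], [1.0, -0.0, -0.0, 0.0], [0.0, -0.278, 0.96, -0.143], [0.0, 0.0, 0.0, 1.0]]}
```

View pics/scene.png

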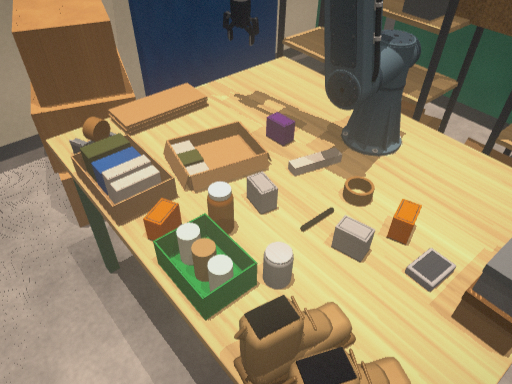

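View pics/side.png

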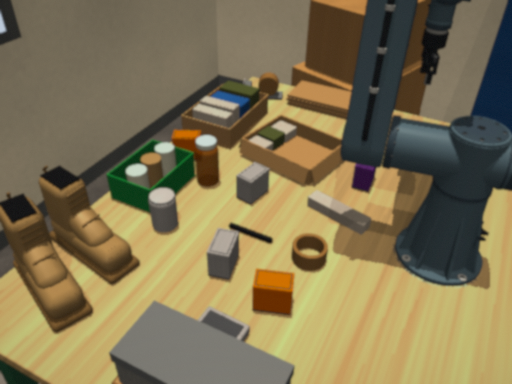

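Candidates for the tins in the scene view are grey rectangular boxes at (353,238) and (262,192). The look-alikes are a round tin at (278,265), a device at (430,268), a grey bar at (315,160), orange boxes at (404,221) and (163,220), and a purple box at (280,127). By the description, the left tin is (353,238) and the right tin is (262,192). The carton is at (217,155), with its packed boxes at the end near (188,158). I'll check this in one close crop.

Run:
```python
import cv2, numpy as np
a=cv2.imread("pics/scene.png");b=cv2.imread("pics/side.png")
c=[cv2.resize(x,None,fx=4,fy=4,interpolation=cv2.INTER_CUBIC) for x in (a[165:265,235:335],a[205:265,325:385],b[155:205,225:285],b[220:285,195:255],a[115:195,155:280])]
W=np.zeros((600,800,3),np.uint8)
def put(x,y,i,f):
    s=cv2.resize(i,None,fx=f,fy=f); W[y:y+s.shape[0],x:x+s.shape[1]]=s
put(0,0,c[0][:240,:240],1);put(250,0,c[1],1);put(500,0,c[2],1);put(0,250,c[3],1);put(250,250,c[4],1)
cv2.imwrite("pics/crop.png",W)
```

```text
(no output)
```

View pics/crop.png

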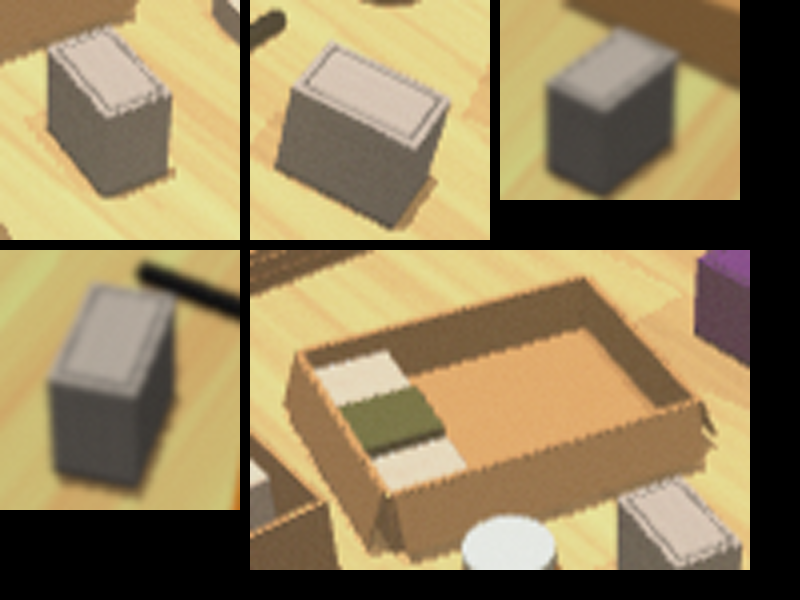

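The crop confirms two rectangular steel tins with lids and a carton with packed boxes at its far end. I'll cast the corners onto planes at the known heights.

```bash
cat > h.py <<'E'
import numpy as np, cv2
from scipy.spatial.transform import Rotation as R
from bench import sensors, vision
def ray(K,E,px,z):  # world->cam E
    C=np.linalg.inv(E); d=C[:3,:3]@np.linalg.inv(K)@np.array([px[0],px[1],1.])
    o=C[:3,3]; return (o+d*(z-o[2])/d[2])[:2]
def cam(n,o=None):
    m=vision.camera_model(n); K=np.array(m["K"])
    if n!="wrist": return K,np.array(m["extrinsics"])
    o=o or sensors.get_obs(); q=o["eef_rot"]; T=np.eye(4)
    T[:3,:3]=R.from_quat(q,scalar_first=True).as_matrix(); T[:3,3]=o["eef_pos"]
    return K,np.linalg.inv(T@np.array(m["hand_eye"]))
def rect(P):
    P=np.array(P); e=[P[(i+1)%4]-P[i] for i in range(4)]
    return P.mean(0).round(4),[(round(float(np.linalg.norm(v)),3),round(float(np.degrees(np.arctan2(v[1],v[0]))),1)) for v in e]
E
python3 - <<'E'
from h import *
K,E=cam("scene");S=cam("side")
f=lambda L,o,off:[(off[0]+(x-o[0])/4,off[1]+(y-o[1])/4) for x,y in L]
for n,c,px,z in [("R",(K,E),f([(50,45),(112,28),(172,98),(110,117)],(0,0),(235,165)),.084),
 ("L",(K,E),f([(290,88),(332,43),(450,103),(415,148)],(250,0),(325,205)),.084),
 ("Rs",S,f([(548,85),(622,28),(678,55),(605,108)],(500,0),(225,155)),.084),
 ("Ls",S,f([(50,380),(98,285),(174,298),(138,395)],(0,250),(195,220)),.084),
 ("C",(K,E),f([(297,352),(585,278),(708,402),(388,495)],(250,250),(155,115)),.06)]:
    P=[ray(*c,p,z) for p in px]; print(n,*rect(P),np.round(P,3).tolist())
E
```

```text
R [0.5561 0.0146] [(0.052, 164.2), (0.09, 78.2), (0.05, -14.9), (0.091, -101.0)] [[0.572, -0.037], [0.522, -0.023], [0.541, 0.065], [0.589, 0.053]]
L [0.4866 0.3091] [(0.055, -169.6), (0.088, 101.9), (0.05, 11.6), (0.089, -75.1)] [[0.524, 0.271], [0.47, 0.261], [0.452, 0.347], [0.501, 0.357]]
Rs [0.5484 0.0069] [(0.093, -98.7), (0.054, 167.8), (0.087, 78.4), (0.05, -5.5)] [[0.581, 0.049], [0.567, -0.043], [0.514, -0.031], [0.531, 0.053]]
Ls [0.4765 0.3043] [(0.088, -78.5), (0.05, -165.7), (0.087, 104.6), (0.055, 15.1)] [[0.493, 0.354], [0.511, 0.268], [0.462, 0.255], [0.44, 0.34]]
C [ 0.5364 -0.2444] [(0.273, 167.0), (0.216, 80.0), (0.28, -13.4), (0.214, -102.0)] [[0.649, -0.381], [0.383, -0.319], [0.421, -0.107], [0.693, -0.171]]
```

```bash
cat >> h.py <<'E'
def go(x,y,z,yaw):
    o=sensors.get_obs(); M=R.from_quat(o["eef_rot"],scalar_first=True)
    x0=M.as_matrix()[:,0]; y0=np.arctan2(x0[1],x0[0])
    T=R.from_euler("z",yaw,degrees=True)*R.from_euler("x",np.pi)
    t=M.inv().apply(np.array([x,y,z])-o["eef_pos"])*1000
    print("delta",t.round(1),(M.inv()*T).as_rotvec().round(3),"t",round(float(o["time_s"]),2),"yaw",np.degrees(y0).round(1))
E
python3 -c "
from h import *
go(.482,.307,.22,102.5)"
```

```text
delta [ 558.  -697.2   11.8] [-1.000e-03 -1.000e-03 -1.438e+00] t 0.1 yaw 20.1
```

>>> carry_out --deltas "558 -697 11 0 0 -1.438 0;558 -697 11 0 0 -1.438 0;558 -697 11 0 0 -1.438 0;558 -697 11 0 0 -1.438 0;558 -697 11 0 0 -1.438 0;558 -697 11 0 0 -1.438 0;558 -697 11 0 0 -1.438 0;558 -697 11 0 0 -1.438 0;558 -697 11 0 0 -1.438 0;558 -697 11 0 0 -1.438 0;558 -697 11 0 0 -1.438 0;558 -697 11 0 0 -1.438 0"

```text
time_s: 1.6
eef_pos: [0.4367, 0.1731, 0.2219]
eef_rot: [0.0, 0.626, 0.78, 0.0]
wrist_force: [1.2, -1.5, 0.8]
opening: 1.0
grasp_force: 0.0
```

```bash
python3 -c "
from h import *
go(.482,.307,.22,102.5)"
```

```text
delta [120.9  73.2   1.9] [0. 0. 0.] t 1.6 yaw 102.5
```

>>> carry_out --deltas "121 73 2 0 0 0 0;121 73 2 0 0 0 0;121 73 2 0 0 0 0;121 73 2 0 0 0 0"

```text
time_s: 2.1
eef_pos: [0.4812, 0.3051, 0.2192]
eef_rot: [-0.0, 0.625, 0.78, -0.001]
wrist_force: [-0.2, 0.3, -0.7]
opening: 0.995
grasp_force: 0.0
```

Run:
```python
from h import *
K,E=cam("wrist"); im=vision.camera("wrist"); cv2.imwrite("pics/w1.png",im)
print(sensors.get_obs()["eef_pos"])
```

```text
[0.48114406 0.30410569 0.21942216]
```

View pics/w1.png

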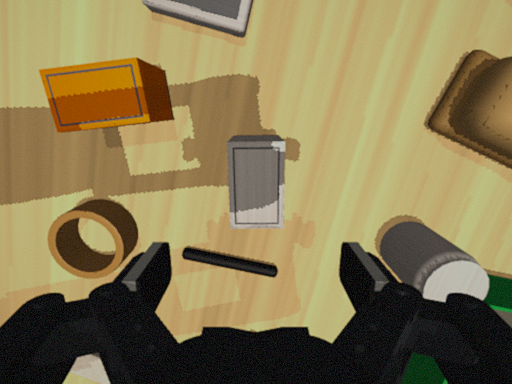

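The wrist view shows the left tin's lid spanning about (229,148) to (284,228). The band at rows 136–148 is its side face. The orange box is at (105,95).

Run:
```python
from h import *
K,E=cam("wrist"); im=cv2.imread("pics/w1.png")
for px in ([(229,148),(284,150),(284,228),(229,226)],[(229,137),(284,139),(284,228),(229,226)]): print(rect([ray(K,E,p,.084) for p in px]))
go(.48,.308,.22,102.5)
s=cv2.resize(im[120:245,205:310],None,fx=4,fy=4,interpolation=cv2.INTER_CUBIC);cv2.imwrite("pics/w1c.png",s)
```

```text
(array([0.4835, 0.2997]), [(0.053, 10.4), (0.082, -75.9), (0.058, -169.7), (0.081, 101.0)])
(array([0.4823, 0.3049]), [(0.053, 10.5), (0.092, -75.9), (0.058, -169.7), (0.092, 101.0)])
delta [ 4.  -0.3 -0.6] [-0.002  0.001  0.   ] t 2.15 yaw 102.5
```

View pics/w1c.png

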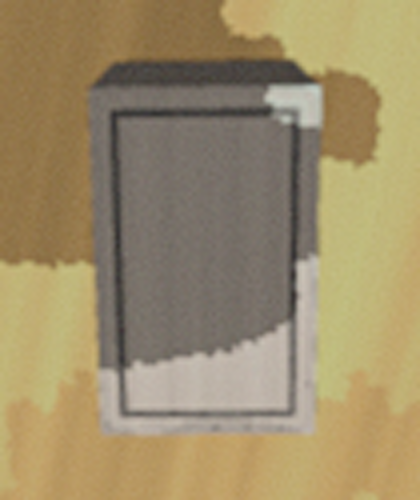

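```bash
python3 -c "
from h import *
K,E=cam('wrist');print(rect([ray(K,E,p,.084) for p in [(228,140.5),(285,140.5),(284,228),(230,228)]]))
go(.483,.3035,.036,102.2)"
```

```text
(array([0.483 , 0.3032]), [(0.055, 12.5), (0.091, -76.5), (0.057, -167.5), (0.091, 102.3)])
delta [ -0.8   2.  183.4] [-0.002  0.001  0.006] t 2.15 yaw 102.5
```

>>> carry_out --deltas "-1 2 60 0 0 0 0;-1 2 115 0 0 0 0;-1 2 160 0 0 0 0;-1 2 183 0 0 0 0;-1 2 183 0 0 0 0;-1 2 183 0 0 0 1;-1 2 183 0 0 0 1;-1 2 183 0 0 0 1;-1 2 183 0 0 0 1;-1 2 183 0 0 0 1;-1 2 183 0 0 0 1"

```text
time_s: 3.52
eef_pos: [0.485, 0.3044, 0.0391]
eef_rot: [0.001, 0.626, 0.78, 0.001]
wrist_force: [-1.4, -2.2, 7.1]
opening: 0.646
grasp_force: 65.6
```

>>> carry_out --deltas "0 0 -15 0 0 0 1;0 0 -40 0 0 0 1;0 0 -70 0 0 0 1;0 0 -95 0 0 0 1;0 0 -110 0 0 0 1;0 0 -110 0 0 0 1;0 0 -110 0 0 0 1;0 0 -110 0 0 0 1;0 0 -110 0 0 0 1;0 0 -110 0 0 0 1;0 0 -110 0 0 0 1"

```text
time_s: 4.9
eef_pos: [0.4838, 0.3042, 0.1469]
eef_rot: [-0.0, 0.626, 0.78, -0.0]
wrist_force: [0.3, 0.9, -5.0]
opening: 0.65
grasp_force: 65.4
```

```bash
python3 -c "
from h import *
for i in range(5):
    vision.camera('wrist');o=sensors.get_obs();print(o['wrist_force'].round(2),o['torque'].round(3),o['eef_pos'].round(4),o['opening'])"
```

```text
[ 0.09 -0.98 -4.82] [-0.039  0.004 -0.012] [0.4838 0.3042 0.147 ] 0.6507645116791945
[-0.04 -0.01 -4.7 ] [0.007 0.039 0.015] [0.4838 0.3042 0.147 ] 0.6502769998805085
[-0.08 -0.44 -3.68] [ 0.012 -0.049  0.012] [0.4839 0.3043 0.1471] 0.6516067582729421
[ 0.58  0.18 -5.6 ] [ 0.003 -0.022 -0.06 ] [0.4839 0.3043 0.1471] 0.6457095227518216
[-0.43 -0.23 -5.98] [ 0.022 -0.022 -0.003] [0.4839 0.3042 0.1471] 0.648691392763459
```

>>> carry_out --deltas "0 0 15 0 0 0 1;0 0 45 0 0 0 1;0 0 75 0 0 0 1;0 0 95 0 0 0 1;0 0 104 0 0 0 1;0 0 108 0 0 0 1;0 0 109 0 0 0 1;0 0 109 0 0 0 1;0 0 109 0 0 0 0;0 0 109 0 0 0 0;0 0 109 0 0 0 0;0 0 109 0 0 0 0"

```text
time_s: 6.65
eef_pos: [0.484, 0.3043, 0.0381]
eef_rot: [0.0, 0.626, 0.78, 0.0]
wrist_force: [-0.0, -0.5, 0.1]
opening: 1.001
grasp_force: 0.0
```

```bash
python3 -c "
from h import *
go(.552,.011,.22,78.5)"
```

```text
delta [-301.     3.  -181.9] [ 0.    -0.     0.419] t 6.65 yaw 102.5
```

>>> carry_out --deltas "0 0 -60 0 0 0 0;0 0 -120 0 0 0 0;0 0 -182 0 0 0 0;-301 3 -182 0 0 0.419 0;-301 3 -182 0 0 0.419 0;-301 3 -182 0 0 0.419 0;-301 3 -182 0 0 0.419 0;-301 3 -182 0 0 0.419 0;-301 3 -182 0 0 0.419 0;-301 3 -182 0 0 0.419 0;-301 3 -182 0 0 0.419 0"

```text
time_s: 8.02
eef_pos: [0.5516, 0.0123, 0.22]
eef_rot: [-0.0, 0.774, 0.633, 0.0]
wrist_force: [-0.1, -0.1, -0.6]
opening: 1.002
grasp_force: 0.0
```

Run:
```python
from h import *
im=vision.camera("wrist");cv2.imwrite("pics/w2.png",im);print(sensors.get_obs()["eef_pos"])
```

```text
[0.5515941  0.01241797 0.21999731]
```

View pics/w2.png

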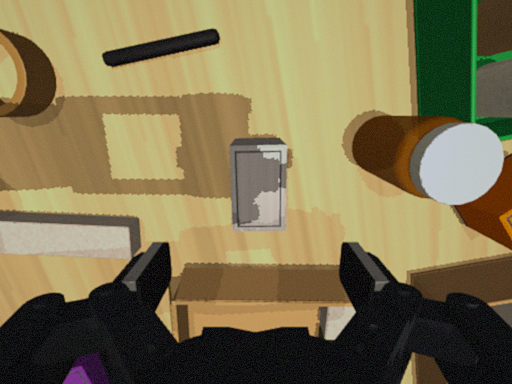

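The right tin's lid runs from about (231,144) to (286,230). The bottle, from x≈370, and the grey bar, up to x≈138, are both clear of the fingers. The carton's near wall is at the bottom, around y≈270.

```bash
python3 -c "
from h import *
K,E=cam('wrist');r=rect([ray(K,E,p,.084) for p in [(231,144),(287,145),(285,230),(233,230)]]);print(r)
go(*r[0],.037,78.5)"
```

```text
(array([0.5549, 0.0074]), [(0.054, -12.4), (0.089, -101.0), (0.055, 168.6), (0.09, 78.6)])
delta [ -4.3   4.3 183. ] [-0.    -0.     0.002] t 8.07 yaw 78.6
```

>>> carry_out --deltas "-4 4 60 0 0 0 0;-4 4 115 0 0 0 0;-4 4 160 0 0 0 0;-4 4 183 0 0 0 0;-4 4 183 0 0 0 0;-4 4 183 0 0 0 1;-4 4 183 0 0 0 1;-4 4 183 0 0 0 1;-4 4 183 0 0 0 1;-4 4 183 0 0 0 1;-4 4 183 0 0 0 1"

```text
time_s: 9.45
eef_pos: [0.5565, 0.0062, 0.039]
eef_rot: [0.001, 0.774, 0.633, 0.001]
wrist_force: [0.6, 1.5, 6.9]
opening: 0.65
grasp_force: 64.2
```

>>> carry_out --deltas "0 0 -15 0 0 0 1;0 0 -40 0 0 0 1;0 0 -70 0 0 0 1;0 0 -95 0 0 0 1;0 0 -110 0 0 0 1;0 0 -110 0 0 0 1;0 0 -110 0 0 0 1;0 0 -110 0 0 0 1;0 0 -110 0 0 0 1;0 0 -110 0 0 0 1;0 0 -110 0 0 0 1"

```text
time_s: 10.82
eef_pos: [0.555, 0.0063, 0.1469]
eef_rot: [-0.0, 0.774, 0.633, -0.0]
wrist_force: [-0.1, -0.1, -2.3]
opening: 0.645
grasp_force: 64.0
```

```bash
python3 -c "
from h import *
for i in range(5):
    vision.camera('wrist');o=sensors.get_obs();print(o['wrist_force'].round(2),o['torque'].round(3),o['eef_pos'].round(4),o['opening'])"
```

```text
[ 0.34  0.46 -1.9 ] [-0.061 -0.012  0.013] [0.555  0.0063 0.147 ] 0.6510473561520302
[-0.32 -0.3  -2.09] [-0.031 -0.012  0.013] [0.555  0.0063 0.147 ] 0.6507376942821599
[-0.53 -0.49 -1.69] [-0.016  0.033  0.074] [0.555  0.0063 0.1471] 0.6488784810920332
[-0.73  0.42 -2.25] [ 0.028 -0.008  0.007] [0.555  0.0063 0.1471] 0.649742361093496
[-0.19 -0.03 -1.74] [ 0.032 -0.003  0.016] [0.555  0.0063 0.1471] 0.6511920990974426
```

The left tin reads about 5 N and the right about 2 N, so the left one is full. I'll set the right tin down and go back for the left.

>>> carry_out --deltas "0 0 15 0 0 0 1;0 0 45 0 0 0 1;0 0 75 0 0 0 1;0 0 95 0 0 0 1;0 0 104 0 0 0 1;0 0 108 0 0 0 1;0 0 109 0 0 0 1;0 0 109 0 0 0 1;0 0 109 0 0 0 0;0 0 109 0 0 0 0;0 0 109 0 0 0 0;0 0 109 0 0 0 0"

```text
time_s: 12.58
eef_pos: [0.555, 0.0063, 0.038]
eef_rot: [0.0, 0.775, 0.633, 0.0]
wrist_force: [-0.0, 0.5, 1.2]
opening: 0.997
grasp_force: 0.0
```

```bash
python3 -c "
from h import *
go(.484,.3035,.22,102.5)"
```

```text
delta [ 277.1 -129.  -182. ] [ 0.    -0.    -0.419] t 12.57 yaw 78.5
```

>>> carry_out --deltas "0 0 -60 0 0 0 0;0 0 -120 0 0 0 0;0 0 -182 0 0 0 0;277 -129 -182 0 0 -0.419 0;277 -129 -182 0 0 -0.419 0;277 -129 -182 0 0 -0.419 0;277 -129 -182 0 0 -0.419 0;277 -129 -182 0 0 -0.419 0;277 -129 -182 0 0 -0.419 0;277 -129 -182 0 0 -0.419 0;277 -129 -182 0 0 -0.419 0"

```text
time_s: 13.95
eef_pos: [0.4844, 0.3022, 0.22]
eef_rot: [0.0, 0.627, 0.779, -0.0]
wrist_force: [1.1, -0.1, -0.4]
opening: 1.001
grasp_force: 0.0
```

Run:
```python
from h import *
go(.484,.3038,.038,102.5)
o=sensors.get_obs()
im=vision.camera("wrist")
cv2.imwrite("pics/w3.png",np.hstack([im[110:250,190:330],vision.camera("scene")[120:280,200:400][:140]]))
```

```text
delta [  1.7  -0.  182. ] [-0.     0.    -0.002] t 13.95 yaw 102.4
```

View pics/w3.png

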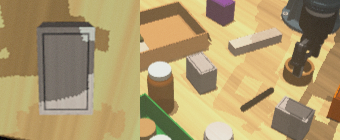

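Both tins stand upright where I set them down, and the left tin's lid is at (228–285, 140–224), as before. I'll grip it.

>>> carry_out --deltas "2 0 60 0 0 0 0;2 0 115 0 0 0 0;2 0 160 0 0 0 0;2 0 182 0 0 0 0;2 0 182 0 0 0 0;2 0 182 0 0 0 1;2 0 182 0 0 0 1;2 0 182 0 0 0 1;2 0 182 0 0 0 1;2 0 182 0 0 0 1;2 0 182 0 0 0 1"

```text
time_s: 15.42
eef_pos: [0.485, 0.3058, 0.04]
eef_rot: [0.001, 0.626, 0.78, 0.001]
wrist_force: [0.3, -2.4, 7.9]
opening: 0.648
grasp_force: 65.4
```

>>> carry_out --deltas "0 0 -15 0 0 0 1;0 0 -40 0 0 0 1;0 0 -75 0 0 0 1;0 0 -120 0 0 0 1;0 0 -165 0 0 0 1;0 0 -190 0 0 0 1;0 0 -200 0 0 0 1;0 0 -200 0 0 0 1;0 0 -200 0 0 0 1"

```text
time_s: 16.55
eef_pos: [0.4824, 0.3051, 0.2362]
eef_rot: [-0.001, 0.626, 0.78, -0.001]
wrist_force: [-0.1, 0.1, -6.5]
opening: 0.647
grasp_force: 65.5
```

```bash
python3 -c "
from h import *
go(.495,-.233,.238,77)"
```

```text
delta [-528.  -104.1   -1.2] [-0.003  0.001  0.445] t 16.55 yaw 102.5
```

>>> carry_out --deltas "-30 -6 0 0 0 0.05 1;-80 -16 0 0 0 0.1 1;-135 -27 0 0 0 0.17 1;-190 -37 0 0 0 0.22 1;-245 -48 0 0 0 0.28 1;-300 -59 0 0 0 0.33 1;-355 -70 0 0 0 0.38 1;-410 -81 0 0 0 0.42 1;-460 -91 0 0 0 0.445 1;-500 -99 0 0 0 0.445 1;-520 -103 0 0 0 0.445 1;-528 -104 0 0 0 0.445 1"

```text
time_s: 18.05
eef_pos: [0.4956, -0.2329, 0.2369]
eef_rot: [-0.001, 0.783, 0.622, -0.0]
wrist_force: [-0.3, 0.9, -4.9]
opening: 0.65
grasp_force: 65.4
```

>>> carry_out --deltas "0 0 0 0 0 0 1;0 0 0 0 0 0 1"

```text
time_s: 18.3
eef_pos: [0.4962, -0.2312, 0.2379]
eef_rot: [-0.0, 0.782, 0.623, 0.0]
wrist_force: [-0.0, -0.1, -5.5]
opening: 0.647
grasp_force: 65.4
```

Run:
```python
from h import *
go(.495,-.233,.238,77)
im=vision.camera("wrist");s=vision.camera("scene");cv2.imwrite("pics/w4raw.png",im)
cv2.imwrite("pics/w4.png",np.hstack([im,cv2.resize(s[80:220,150:290],(288,288),interpolation=cv2.INTER_CUBIC)[:384] if 0 else cv2.copyMakeBorder(cv2.resize(s[80:220,150:290],(288,288)),0,96,0,0,0)]))
```

```text
delta [-2.1 -0.8 -0.1] [-0.001 -0.001  0.001] t 18.3 yaw 77.1
```

View pics/w4.png

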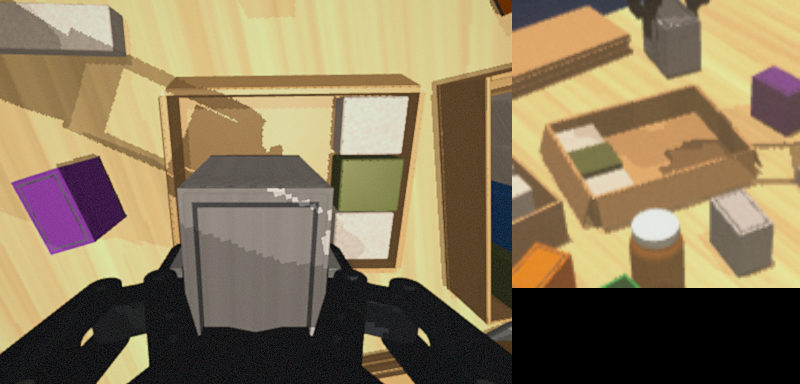

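The tin is held level above the carton. The carton's far rim corners are at about (162,93) and (420,90), its near-right rim corner is at (400,272), and the packed boxes start at x≈333.

```bash
python3 -c "
from h import *
K,E=cam('wrist')
P=np.array([ray(K,E,p,.06) for p in [(162,93),(420,90),(400,272)]]);print(P.round(3))
ux=(P[1]-P[0]);print(np.linalg.norm(ux),np.degrees(np.arctan2(ux[1],ux[0])),np.linalg.norm(P[2]-P[1]))
ux/=np.linalg.norm(ux);uy=np.array([-ux[1],ux[0]]);m=(P[0]+P[1])/2
c=m-ux*.04-uy*.11;print('origin',c)
b=ray(K,E,(333,97),.05);print('box edge',ux@(b-c))
go(c[0]-.008*ux[0],c[1]-.008*ux[1],.05,np.degrees(np.arctan2(uy[1],uy[0])))"
```

```text
[[ 0.42  -0.121]
 [ 0.688 -0.18 ]
 [ 0.648 -0.394]]
0.27386059456457 -12.307426327412356 0.21814087150345715
origin [ 0.49154312 -0.24949729]
box edge 0.08775322707277078
delta [-18.9  -8.6 188.1] [ 0.    -0.    -0.011] t 18.4 yaw 77.1
```

>>> carry_out --deltas "-19 -8 0 0 0 -0.01 1;-19 -8 20 0 0 -0.01 1;-19 -8 60 0 0 -0.01 1;-19 -8 105 0 0 -0.01 1;-19 -8 145 0 0 -0.01 1;-19 -8 172 0 0 -0.01 1;-19 -8 184 0 0 -0.01 1;-19 -8 189 0 0 -0.01 1;-19 -8 191 0 0 -0.01 1;-19 -8 193 0 0 -0.01 1;-19 -8 194 0 0 -0.01 1;-19 -8 194 0 0 -0.01 1"

```text
time_s: 19.9
eef_pos: [0.4845, -0.2497, 0.0451]
eef_rot: [0.001, 0.78, 0.626, 0.0]
wrist_force: [-2.6, 0.6, 2.5]
opening: 0.649
grasp_force: 66.0
```

The force is now +2.5 N, up from −5.5, so the tin is resting on the carton floor. I'll release it and rise.

>>> carry_out --deltas "0 0 0 0 0 0 0;0 0 0 0 0 0 0;0 0 0 0 0 0 0;0 0 0 0 0 0 0;0 0 0 0 0 0 0;0 0 -20 0 0 0 0;0 0 -60 0 0 0 0;0 0 -120 0 0 0 0;0 0 -180 0 0 0 0;0 0 -200 0 0 0 0;0 0 -200 0 0 0 0;0 0 -200 0 0 0 0"

```text
time_s: 21.4
eef_pos: [0.4833, -0.2487, 0.2424]
eef_rot: [-0.001, 0.78, 0.626, -0.0]
wrist_force: [-1.2, -0.1, -1.0]
opening: 1.0
grasp_force: 0.0
```

Run:
```python
from h import *
im=vision.camera("wrist");s=vision.camera("scene");print(sensors.get_obs()["time_s"],sensors.get_obs()["eef_pos"])
cv2.imwrite("pics/w5.png",np.hstack([im,cv2.copyMakeBorder(cv2.resize(s[100:240,150:290],(288,288)),0,96,0,0,0)]))
```

```text
21.5 [ 0.48319991 -0.24863185  0.24192415]
```

View pics/w5.png

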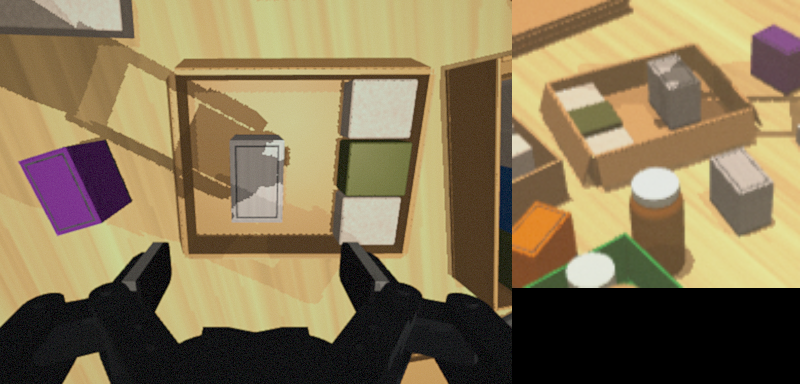

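The full tin stands upright on the carton's free floor at (257,180), clear of the walls and boxes. The light tin stands on the bench outside, and the gripper is clear of everything.

```bash
python3 -c "
from bench import ctrl
print(ctrl.hand_in())"
```

```text
the job is handed in; nothing more can be done
None
```

The left tin was the full one (about 5 N against 2 N) and now stands upright on the carton's free floor; the light right tin stands on the bench, and the job is handed in, though no verdict came back.

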